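Unhook the fluff filter and lay it in the cleaning tray

TASK

Take the fluff filter out of the dehumidifier for cleaning: ease it back until it just touches the sprung stop and its toe is clear of the blue lip, tilt its front end up over the lip while the tongue at its back is still under the keeper, then draw it out and lay it flat in the blue tray, handle up. The parts are thin: press on the stop with less than 12 N, never force the filter against the rest of the unit (under 30 N), and do not drop it into the tray or press it down there. Leave the bottle, jar and pot alone.

Things in the scene. Friction and masses are not known exactly. Their poses are not given: they have to be found in the camera images.
- unit: Dehumidifier, fixed: low white casing 310 (x) x 190 (y) x 50 mm high. Origin under its centre, z up; -x is its front (grille, dial), towards the robot. Its flat top, 50 mm up, is the floor of an open filter bay with a rigid cradle: blue lip in front, dark grey keeper behind, side guides 16 mm high with 4 mm play. The cradle's fore-aft place on the casing is known only to 15 mm: feel for the stop.
- unit_lip (a point): Nominal middle of the blue lip's back edge, 24 mm above the bay floor, 94.5 mm ahead of the unit's origin; the true edge is up to 15 mm off in x. Lip 70 mm wide, 36 mm deep in x; its overhang (10 to 24 mm above the bay floor) hooks over the filter's toe. The toe clears it only when the filter's tongue is within 1.5 mm of the stop or presses on it; farther forward it is caught.
- unit_stop (a point): Nominal middle of the stop's face, at the bay floor, 107.5 mm behind the unit's origin; true face up to 15 mm off in x, shifted with lip and keeper. The stop is a yellow switch plate on a spring: gives at 2.5 N, then 3 N per mm, 4 mm travel; it bends at 12 N. The keeper reaches 36 mm forward from its face over the tongue, underside 17 mm, top 27 mm above the bay floor.
- filter: Fluff filter, loose, 0.17 to 0.31 kg: pale grey flat cassette 130 (x) x 100 (y) x 12 mm, dark grilles on top. Origin at the centre of its underside, z up, +x to the back. It starts flat on the bay floor, axes within 1 degree of the unit's, toe hooked under the lip, tongue 5 to 29 mm off the stop and under the keeper; it slides freely fore and aft. Handle, toe and tongue: see the points.
- filter_handle (a point): Orange upright handle plate across the middle of the filter: 10 mm thick in x, 56 mm wide in y, top 62 mm above the underside. This point is in its middle, 40 mm above the filter's origin.
- filter_toe (a point): Orange toe in front of the cassette: 28 mm long, 40 mm wide, 5 mm thick, flush with the underside. This point is its tip, on the underside, 93 mm ahead (-x) of the filter's origin.
- filter_tail (a point): Grey tongue behind the cassette: 42 mm long, 60 mm wide, 6 mm thick, flush with the underside. This point is its end, on the underside, 107 mm behind (+x) the filter's origin.
- tray: Blue open cleaning tray, fixed on the worktop: 270 (x) x 170 (y) x 24 mm high outside, walls and floor 5 mm. Origin under its centre, z up.
- detergent: Green detergent bottle, 64 mm across, 150 mm high, loose. Origin under its centre. Leave alone.
- stain_jar: White jar with a red cap, 70 mm across, 90 mm high, loose. Origin under its centre. Leave alone.
- peg_pot: Grey pot, 90 mm across the rim, 90 mm high, loose. Origin under its centre. Leave alone.
There are look-alikes about, which are no part of the job. Of the things like the filter, leave any that is yellow; of the rest the smaller one is meant.

How it is judged:
On the way, in this order (a step that is already met when the one before it is completed fails the run):
1. the toe is raised above the lip by tilting the filter, its tongue still under the keeper (z of filter_toe in the frame of unit above 0.0755 m and angle between filter's own z axis and vertical above 0.1 rad and z of filter_tail in the frame of unit below 0.067 m and x of filter_tail in the frame of unit above 0.058 m), for 0.1 s.
2. the filter is out of the unit, clear of lip and keeper ((z of each of filter_tail, filter_toe in the frame of unit above 0.077 m or horizontal distance between filter and unit above 0.22 m)), for 0.1 s.
At the end, for the whole second after the job is handed in: The filter lies flat on the tray's floor, handle up (underside within about 4 mm of the floor, tilt under 0.05 rad, its centre within 70 mm of the tray's), at rest and released (z of filter in the frame of tray between 0.001 and 0.009 m and angle between filter's own z axis and vertical below 0.05 rad and horizontal distance between filter and tray below 0.07 m and linear speed of filter below 0.01 m/s and angular speed of filter below 0.1 rad/s); the robot touches nothing.
It fails at once if 12 N or more between the filter and the sprung stop (switch plate) (contact force between filter and switch_plate above 12 N).
It fails at once if 30 N or more between the filter and the unit's cradle or casing (contact force between filter and cradle above 30 N or contact force between filter and unit above 30 N).
It fails at once if the filter is dropped into or pressed on the tray (80 N or more between them) (contact force between filter and tray above 80 N).
It fails at once if the bottle, jar or pot is moved by more than 20 mm (distance of any of detergent, stain_jar, peg_pot from where it was at the start of the episode above 0.02 m).
It also fails if it takes over 61 s, if anything falls off the work surface, if the arm or the gripper's body presses on something with over 40 N, if the wrist force passes 120 N, or if a joint passes its speed limit or range.

ROBOT

A 6-joint arm with a two-finger parallel gripper is mounted at the origin on the work surface. World frame = base frame: x ahead of the robot, y to its left, z up, the work surface at z = 0. Lengths are in m, angles in rad, forces in N, time in s.
With the tool pointing down it reaches from about 0.325 to 0.775 m from the base axis. Payload 5.5 kg.
Tool frame: the origin (TCP) lies between the finger pads; the fingertips stand 14 mm ahead of it and the grasp point (between the pads) lies 5 mm behind it (manip.finger_overhang is the x of the fingertips in the tool frame, in m); x points along the fingers, y is the direction in which the jaws open and shut, and the axes are right-handed (so a half turn about x gives the same grasp; the last joint's range is limited). The gripper opens to 85 mm and grips with 20 to 120 N. Pads are 22 mm wide; open, the fingers measure 114 mm over their backs; the gripper's body (76 mm by 85 mm) begins 54 mm behind the grasp point. The pads swing forward as they close: fully open they stand 13 mm farther back than shut.
Start: joints at [1.051, 0.091, 1.231, -0, 1.82, -0.057], TCP at [0.268, 0.537, 0.245] pointing down, gripper open.
Joint ranges: [-2.87, 2.87], [-0.86, 2.18], [0.17, 2.46], [-1.51, 4.65], [0.06, 2.69], [-2.65, 2.65]. Speed limits (rad/s): [2.57, 2.57, 3.01, 3.14, 3.14, 3.14].

INTERFACE

Orientations are given as a unit quaternion [x, y, z, w].
In Python, from bench import manip gives the robot as it stands.
- The arm moves only by the tool send_rows, never from a script. Its argument "increments" is a list of rows, each a list of 3 entries, a list of its own where there are three numbers: the shift along the tool's x, y, z in cm, then the turn, a rotation vector about the tool's x, y, z in rad, then the gripper's target within -1 to 1 (shut at 1, half-way at 0, fully open at -1). A call has 1 to 5 rows; each row is the pose to reach, as a shift and turn from the pose commanded when the call began, along the tool's axes at that moment; what a row does not reach only later rows make up. A row lasts 1/10 s, in which the tool goes at most 50 mm and 8.59 degrees, less where a joint would pass 70% of its speed; a pose out of reach is approached as far as the arm can. A call with a gripper value outside its range is refused whole. The fingers move at their own pace and stop on an object; "grip_force" is the grip in N (left out, the last holds). Time passes only in rows, so rows that repeat a pose let the fingers close. It gives the time, the measured TCP pose, the force and the opening at its end, in the units of the state.
- manip.sense(): the state, without advancing time (a new reading comes with each control period).
- manip.read_camera(name): name is "scene" or "side" or "wrist"; returns a dict with "pixels" (480x640x3 uint8, red, green, blue), "depth" (480x640 float32, m along the optical axis (not along the pixel's ray), 0 where there is no reading), "fx", "fy", "cx", "cy" (pixels), "dist" ([k1, k2, p1, p2, k3] as OpenCV has them; the pictures are not rectified), "rvec" (rotation vector, rad) and "tvec" (3), from world to camera coordinates, as OpenCV has them; the wrist camera has in their place "tool_from_camera" (4x4, takes a point from camera to tool coordinates, whose origin is the TCP and whose axes are the tool frame's). Camera axes: x right, y down, z forward; pixel columns grow to the right and rows downward; lengths in m; the calibration is good to about 2 mm. A picture is of the moment at which its call begins: read the wrist's pose just before it.
- manip.finish_job(): hands the job in, once; it reports no verdict.
The state is a dict: "time": time; "joint_pos": joint angles; "qvel": joint speeds; "effort": joint torques, N m; "tcp_pos": TCP position; "tool_rot": TCP orientation; "contact_force": force on the tool from outside, world axes, zero at the start; "ft_torque": the same for the moment, N m; "width": finger opening in m.
Only numpy, scipy, OpenCV 4.12 (cv2) and the standard library are available. Lean on these libraries where they do the work, as an engineer would, in place of code of your own. Each camera call takes 0.05 s, during which the arm holds its last target.

## Working session

There is one attempt and no reset: what is moved stays moved. The work goes in short steps, Python scripts to look and compute and a tool call to move; the robot and the scene stay as the last step left them, time stands still between calls to the robot, and variables do not carry over. Pictures are saved under pics/ and viewed, and the job is handed in when it is done.

Besides the shell and the picture viewer there is one more tool, called after "Emit:" as a command line: name --argument value ..., lists and objects as JSON in quotes. send_rows: Moves the arm, as the interface text tells. Its arguments: {"type":"object","properties":{"increments":{"type":"array","items":{"type":"array"}},"grip_force":{"type":"number"}},"required":["increments"]}

```bash
ls; mkdir -p pics; cat > h.py <<'E'
import numpy as np, cv2
from bench import manip
from scipy.spatial.transform import Rotation as R
def cam(n):
    s=manip.sense(); c=manip.read_camera(n)
    K=np.array([[c['fx'],0,c['cx']],[0,c['fy'],c['cy']],[0,0,1]]);c['K']=K;d=np.array(c['dist'],float);c['d']=d
    if n=='wrist':
        T=np.eye(4);T[:3,:3]=R.from_quat(s['tool_rot']).as_matrix();T[:3,3]=s['tcp_pos']
        T=T@np.array(c['tool_from_camera'])
    else:
        Rm=cv2.Rodrigues(np.array(c['rvec'],float))[0];T=np.eye(4);T[:3,:3]=Rm.T;T[:3,3]=-Rm.T@np.array(c['tvec'],float).ravel()
    c['T']=T;return c
def save(c,f): cv2.imwrite(f,cv2.cvtColor(c['pixels'],cv2.COLOR_RGB2BGR))
def plane(c,uv,z):
    p=cv2.undistortPoints(np.array(uv,float).reshape(-1,1,2),c['K'],c['d']).reshape(-1,2)
    r=np.c_[p,np.ones(len(p))]@c['T'][:3,:3].T;o=c['T'][:3,3]
    return o+r*((z-o[2])/r[:,2])[:,None]
def cloud(c):
    v,u=np.mgrid[:480,:640];uv=np.stack([u,v],-1).reshape(-1,1,2).astype(float)
    p=cv2.undistortPoints(uv,c['K'],c['d']).reshape(-1,2);z=c['depth'].reshape(-1,1)
    P=np.c_[p*z,z]@c['T'][:3,:3].T+c['T'][:3,3];P[z[:,0]==0]=np.nan
    return P.reshape(480,640,3)
E
python3 - <<'E'
from h import *
import pickle
print(manip.sense())
D={}
for n in ['scene','side','wrist']:
    c=cam(n);save(c,f'pics/{n}0.png');D[n]=c;print(n,c['T'].round(3).tolist())
pickle.dump(D,open('d0.pkl','wb'))
E
```

```text
pics
{'time': 0.0, 'joint_pos': array([ 1.05131746e+00,  9.18656567e-02,  1.23191117e+00, -1.11479993e-05,
        1.81983520e+00, -5.67019504e-02]), 'qvel': array([ 9.46683003e-04, -8.26341381e-05,  1.22902797e-03,  4.44899478e-04,
       -9.07534312e-05, -5.57843818e-04]), 'effort': array([-2.54144679e-04, -4.58721435e+01, -4.18036723e+01,  1.15108619e-04,
        1.13679955e-02,  1.21937873e-05]), 'tcp_pos': array([0.26773043, 0.53664875, 0.24413252]), 'tool_rot': array([ 0.16147547,  0.68846024, -0.16284671,  0.68806186]), 'contact_force': array([ 0.25615556, -0.16713062, -0.45376062]), 'ft_torque': array([-0.03639611, -0.04302136, -0.07643005]), 'width': 0.08530362445059109}
scene [[-0.59, 0.587, -0.554, 1.215], [0.807, 0.429, -0.406, 0.539], [-0.001, -0.687, -0.727, 1.077], [0.0, 0.0, 0.0, 1.0]]
side [[0.755, -0.312, 0.577, -0.235], [-0.655, -0.361, 0.663, -0.825], [0.001, -0.879, -0.477, 0.696], [0.0, 0.0, 0.0, 1.0]]
wrist [[0.446, 0.857, 0.256, 0.203], [0.895, -0.427, -0.13, 0.569], [-0.002, 0.287, -0.958, 0.373], [0.0, 0.0, 0.0, 1.0]]
```

View pics/scene0.png

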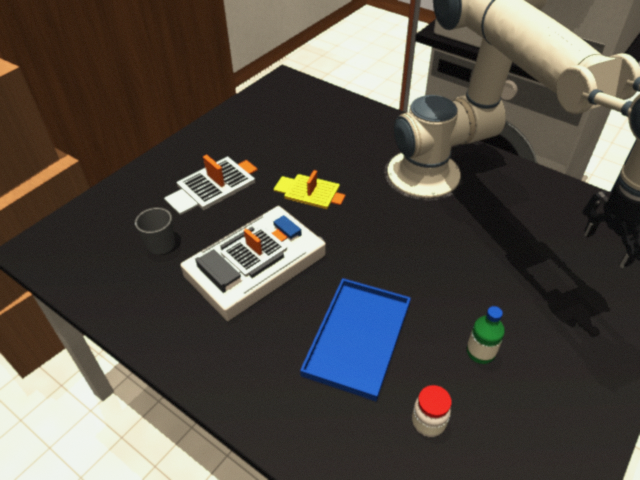

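View pics/side0.png

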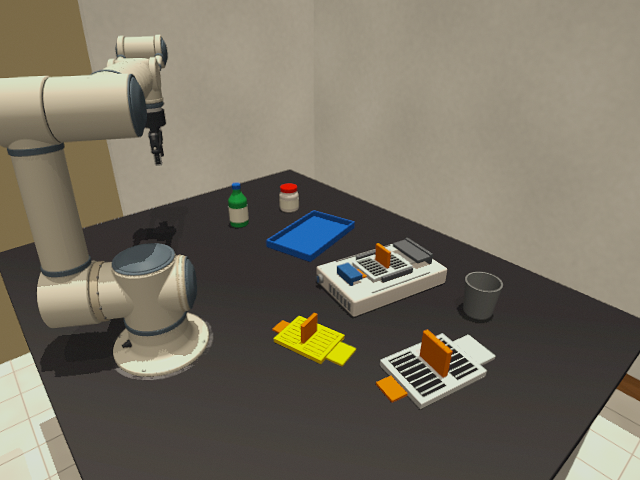

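View pics/wrist0.png

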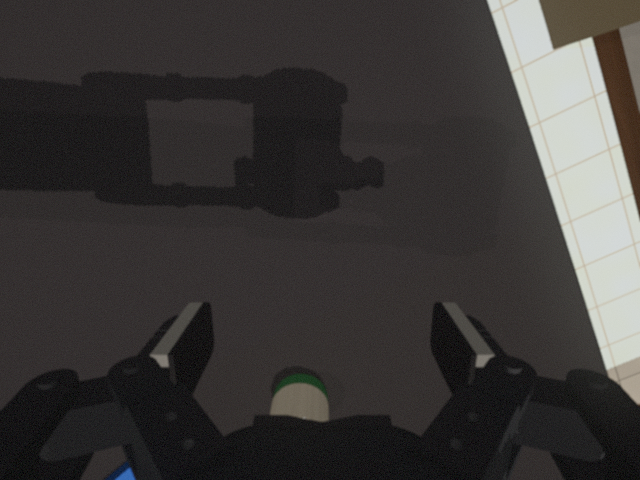

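The scene picture shows the unit at about (253,262), with the grey filter and orange handle at (253,242). The tray is at (357,337), the bottle at (487,335), the jar at (432,410) and the pot at (156,230). The loose white and yellow filters are the look-alikes. Next I measure.

```bash
cat > m.py <<'E'
from h import *
import pickle
D=pickle.load(open('d0.pkl','rb'))
for n in ['scene','side']:
    c=D[n];P=cloud(c);hsv=cv2.cvtColor(c['pixels'],cv2.COLOR_RGB2HSV);H,S,V=[hsv[...,i].astype(int) for i in range(3)]
    print(n, 'depth valid',np.isfinite(P[...,0]).mean())
    box={'scene':(170,200,340,330),'side':(305,225,455,320)}[n]
    roi=np.zeros((480,640),bool);roi[box[1]:box[3],box[0]:box[2]]=1
    m=dict(orange=(H<14)&(S>180)&(V>120)&roi, bluelip=(H>100)&(H<125)&(S>150)&roi, tray=(H>100)&(H<125)&(S>150)&~roi,white=(S<60)&(V>120)&roi, grey=(S<60)&(V>40)&(V<115)&roi)
    for k,mm in m.items():
        q,l,st,ce=cv2.connectedComponentsWithStats(mm.astype(np.uint8))
        for i in range(1,q):
            if st[i,4]<25: continue
            p=P[l==i];p=p[np.isfinite(p[:,0])]
            if len(p)<10: continue
            print(k,st[i].tolist(),'lo',np.percentile(p,2,axis=0).round(3),'hi',np.percentile(p,98,axis=0).round(3),'med',np.median(p,axis=0).round(3))
            zt={'tray':.024,'bluelip':.074}.get(k)
            sel=(l==i)
            if k=='white' and st[i,4]>1000: sel=sel&(abs(P[...,2]-.05)<.006)
            elif k=='tray' and st[i,4]>1000: sel=sel&(abs(P[...,2]-.024)<.004) 
            elif k=='bluelip': sel=sel&(abs(P[...,2]-.074)<.006)
            elif k=='orange': sel=sel&(P[...,2]>.075)
            else: continue
            p=P[sel][:,:2].astype(np.float32)
            if len(p)>5: print('   rect',[np.round(x,4) for x in cv2.minAreaRect(p)])
E
python3 m.py
```

```text
scene depth valid 0.99162109375
orange [245, 231, 15, 12, 42] lo [ 0.568 -0.185  0.103] hi [ 0.578 -0.136  0.116] med [ 0.573 -0.16   0.11 ]
   rect [array([ 0.5716, -0.1606]), array([0.0511, 0.0069]), np.float64(81.2413)]
bluelip [275, 217, 25, 20, 273] lo [ 0.45  -0.172  0.068] hi [ 0.486 -0.107  0.079] med [ 0.468 -0.138  0.075]
   rect [array([ 0.4666, -0.1411]), array([0.0718, 0.0352]), np.float64(79.2642)]
bluelip [319, 284, 21, 46, 514] lo [0.522 0.056 0.001] hi [0.633 0.115 0.028] med [0.585 0.086 0.007]
tray [300, 278, 111, 123, 7842] lo [0.458 0.071 0.002] hi [0.736 0.268 0.027] med [0.61  0.172 0.007]
   rect [array([0.5966, 0.1663]), array([0.2758, 0.171 ]), np.float64(15.868)]
tray [487, 306, 16, 16, 199] lo [ 0.331  0.374 -0.001] hi [0.481 0.421 0.154] med [0.47  0.408 0.149]
white [170, 200, 46, 13, 341] lo [ 0.471 -0.506  0.005] hi [ 0.549 -0.409  0.022] med [ 0.518 -0.461  0.011]
white [180, 206, 145, 104, 4626] lo [ 0.415 -0.272  0.037] hi [ 0.727 -0.055  0.07 ] med [ 0.584 -0.13   0.052]
   rect [array([ 0.5703, -0.1623]), array([0.195 , 0.3113]), np.float64(78.931
[... 1504 characters left out ...]
ect [array([0.5942, 0.1675]), array([0.2816, 0.1753]), np.float64(15.4494)]
white [424, 225, 31, 14, 216] lo [ 1.593  0.233 -0.383] hi [ 1.615  0.399 -0.318] med [ 1.605  0.288 -0.361]
white [317, 244, 130, 72, 3759] lo [ 0.406 -0.28   0.009] hi [ 0.689 -0.062  0.067] med [ 0.518 -0.226  0.051]
   rect [array([ 0.5673, -0.165 ]), array([0.1913, 0.3117]), np.float64(77.4862)]
grey [305, 225, 150, 95, 7438] lo [ 0.349 -0.361 -0.001] hi [0.921 0.089 0.08 ] med [ 0.615 -0.149  0.003]
grey [358, 259, 30, 17, 135] lo [ 0.509 -0.199  0.063] hi [ 0.558 -0.121  0.068] med [ 0.532 -0.158  0.065]
grey [380, 267, 33, 16, 151] lo [ 0.512 -0.235  0.052] hi [ 0.606 -0.21   0.069] med [ 0.555 -0.223  0.062]
```

```bash
cat > g.py <<'E'
from h import *
# target rot: x down, y along unit yaw (deg), optional flip, pitch th about world axis of unit y
def Rt(yaw,flip=0,th=0):
    a=np.radians(yaw);ux=np.array([np.cos(a),np.sin(a),0]);uy=np.array([-np.sin(a),np.cos(a),0])
    y=-ux if flip else ux; x=np.array([0,0,-1.]);z=np.cross(x,y)
    M=np.c_[x,y,z]
    return R.from_rotvec(uy*th)*R.from_matrix(M)   # +th about unit y: raises -x end
def rel(p,Rg,s=None):
    s=s or manip.sense();R0=R.from_quat(s['tool_rot'])
    sh=R0.inv().apply(np.array(p)-s['tcp_pos'])*100; rv=(R0.inv()*Rg).as_rotvec()
    return sh.round(3),rv.round(4)
E
python3 - <<'E'
from g import *
s=manip.sense();M=R.from_quat(s['tool_rot']).as_matrix();print(M.round(3))
print('now yaw of tool y',np.degrees(np.arctan2(M[1,1],M[0,1])))
for f in (0,1): print(f,*rel([.55,-.157,.27],Rt(-11.5,f)))
E
```

```text
[[-0.001  0.446  0.895]
 [-0.001  0.895 -0.446]
 [-1.    -0.002 -0.   ]]
now yaw of tool y 63.484003282480735
0 [ -2.488 -49.478  56.224] [1.3087e+00 1.0000e-03 1.3000e-03]
1 [ -2.488 -49.478  56.224] [-1.8329e+00 -1.4000e-03  1.0000e-03]
```

Emit:
send_rows --increments '[[[-2.5,-49.5,56.2],[1.31,0,0],-1],[[-2.5,-49.5,56.2],[1.31,0,0],-1],[[-2.5,-49.5,56.2],[1.31,0,0],-1],[[-2.5,-49.5,56.2],[1.31,0,0],-1],[[-2.5,-49.5,56.2],[1.31,0,0],-1]]'

```text
time: 0.65
tcp_pos: [0.3621, 0.3036, 0.2534]
tool_rot: [0.405, 0.58, -0.405, 0.58]
contact_force: [0.6, -0.4, -0.6]
width: 0.0856
```

```bash
python3 -c "
from g import *
s=manip.sense();print(s['time'],s['tcp_pos'],s['joint_pos'].round(2));print(*rel([.55,-.157,.27],Rt(-11.5)))"
```

```text
0.65 [0.36209674 0.30355724 0.25336903] [ 0.63 -0.25  1.54 -0.    1.85  0.27]
[-1.654  1.741 49.711] [5.531e-01 2.000e-04 1.000e-04]
```

Emit:
send_rows --increments '[[[-1.7,1.7,49.7],[0.553,0,0],-1],[[-1.7,1.7,49.7],[0.553,0,0],-1],[[-1.7,1.7,49.7],[0.553,0,0],-1],[[-1.7,1.7,49.7],[0.553,0,0],-1],[[-1.7,1.7,49.7],[0.553,0,0],-1]]'

```text
time: 1.15
tcp_pos: [0.4577, 0.0725, 0.2622]
tool_rot: [0.547, 0.448, -0.547, 0.448]
contact_force: [1.0, 0.9, -0.5]
width: 0.0852
```

```bash
python3 -c "
from g import *
print(*rel([.55,-.157,.27],Rt(-11.5)))"
```

```text
[-0.782 13.567 20.689] [ 0.0028 -0.0002 -0.0003]
```

Emit:
send_rows --increments '[[[-0.8,13.6,20.7],[0.003,0,0],-1],[[-0.8,13.6,20.7],[0.003,0,0],-1],[[-0.8,13.6,20.7],[0.003,0,0],-1],[[-0.8,13.6,20.7],[0.003,0,0],-1],[[-0.8,13.6,20.7],[0.003,0,0],-1]]'

```text
time: 1.65
tcp_pos: [0.551, -0.1572, 0.2699]
tool_rot: [-0.547, -0.448, 0.547, -0.448]
contact_force: [1.2, -0.0, 0.3]
width: 0.0858
```

```bash
python3 -c "
from g import *
import pickle
c=cam('wrist');save(c,'pics/w1.png');pickle.dump(c,open('w1.pkl','wb'));s=manip.sense()
print(s['tcp_pos'],s['joint_pos'].round(2),c['T'].round(3))"
```

```text
[ 0.55222786 -0.16335406  0.2676689 ] [-0.34  0.03  1.25 -0.    1.86 -0.14] [[ 0.98  -0.189 -0.056  0.566]
 [-0.197 -0.939 -0.281 -0.086]
 [ 0.     0.287 -0.958  0.399]
 [ 0.     0.     0.     1.   ]]
```

View pics/w1.png

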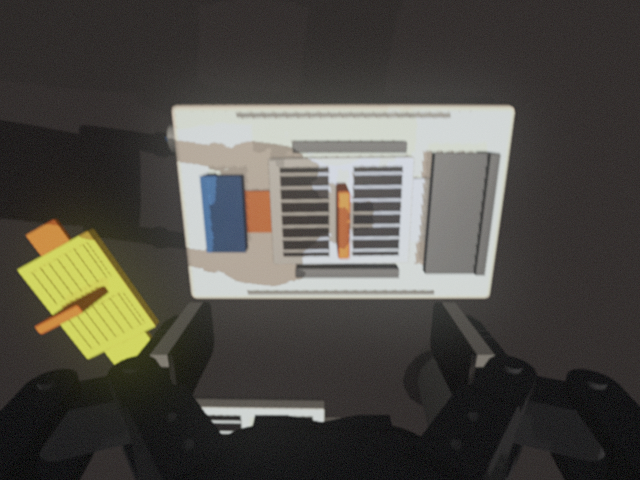

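The wrist view shows the unit squarely. Lip is at about (224,214), handle at (344,222), cassette from (272,157) to (413,263), and the keeper's front edge at u≈427. The arm was still settling, so I take it again.

```bash
cat > mw.py <<'E'
from g import *
import pickle,sys
f=sys.argv[1]
manip.read_camera('side')
s0=manip.sense();c=cam('wrist');save(c,f'pics/{f}.png');pickle.dump(c,open(f+'.pkl','wb'));s=manip.sense()
print(s['time'],s0['tcp_pos'],s['tcp_pos'],s['contact_force'].round(2))
P=cloud(c);hsv=cv2.cvtColor(c['pixels'],cv2.COLOR_RGB2HSV);H,S,V=[hsv[...,i].astype(int) for i in range(3)]
def rect(m,z,name,big=True):
    q,l,st,ce=cv2.connectedComponentsWithStats(m.astype(np.uint8))
    i=1+np.argmax(st[1:,4]); k=np.argwhere(l==i)[:,::-1]
    con,_=cv2.findContours((l==i).astype(np.uint8),0,cv2.CHAIN_APPROX_NONE);k=max(con,key=len)[:,0]
    p=plane(c,k,z);r=cv2.minAreaRect(p[:,:2].astype(np.float32));print(name,st[i].tolist(),'z med',np.nanmedian(P[l==i][:,2]).round(4),[np.round(x,4) for x in r]);return r
Z=P[...,2];b=(H>100)&(H<125)&(S>120);o=(H<14)&(S>150)
unitbox=(P[...,0]>.38)&(P[...,0]<.76)&(P[...,1]<-.03)&(P[...,1]>-.30)
rect((abs(Z-.05)<.007)|((Z>.05)&unitbox),.05,'unit')
rect(unitbox&(S<70)&(Z>.035)&(Z<.13)|(unitbox&(Z>.04)),.05,'unit2')
rect(b&unitbox,.074,'lip')
rect(o&(Z>.085)&unitbox,.112,'handletop*')
rect(unitbox&(Z>.071)&(Z<.085)&(S<90)&(P[...,0]>.6),.077,'keeper')
rect(o&(Z<.068)&unitbox,.055,'toe')
E
python3 mw.py w2
```

```text
1.8 [ 0.55131923 -0.16006448  0.26749091] [ 0.55085963 -0.15746922  0.26815707] [-0.02  0.46 -0.51]
unit [169, 99, 346, 197, 62979] z med 0.055 [array([ 0.5693, -0.1612]), array([0.1874, 0.3057]), np.float64(78.6525)]
unit2 [164, 99, 351, 197, 63128] z med 0.0549 [array([ 0.5657, -0.1605]), array([0.1874, 0.313 ]), np.float64(78.6525)]
lip [200, 181, 17, 67, 379] z med 0.0742 [array([ 0.4533, -0.1423]), array([0.0601, 0.013 ]), np.float64(78.5343)]
handletop* [337, 206, 11, 45, 392] z med 0.1122 [array([ 0.5659, -0.1676]), array([0.036 , 0.0079]), np.float64(79.0019)]
keeper [424, 146, 77, 126, 8136] z med 0.0774 [array([ 0.6704, -0.1832]), array([0.112 , 0.0587]), np.float64(78.571)]
toe [245, 188, 24, 40, 803] z med 0.0552 [array([ 0.4911, -0.1477]), array([0.0372, 0.0212]), np.float64(78.3658)]
```

```bash
python3 - <<'E'
import cv2
a=cv2.imread('pics/w2.png')[90:310,160:530];cv2.imwrite('pics/w2c.png',cv2.resize(a,None,fx=2.1,fy=2.1,interpolation=2))
E
```

```text
(no output)
```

View pics/w2c.png

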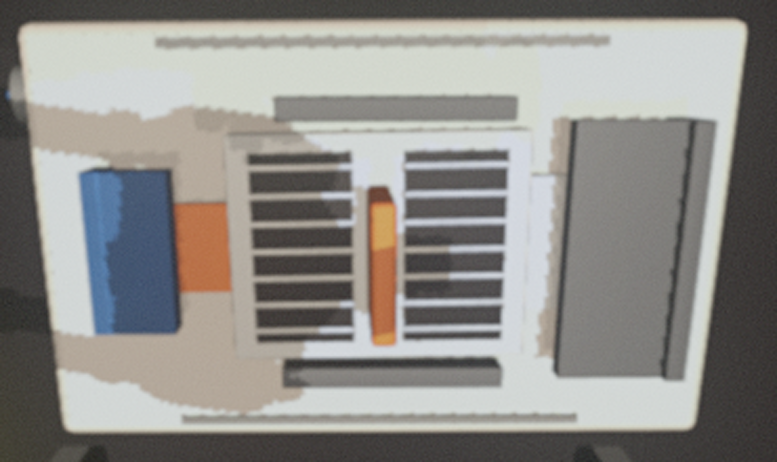

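```bash
python3 - <<'E'
from g import *
import pickle
c=pickle.load(open('w2.pkl','rb'))
a=np.radians(-11.4);U=np.array([.568,-.1612])
def q(n,x,y,z):
    p=plane(c,[[x/2.1+160,y/2.1+90]],z)[0];d=p[:2]-U
    print(n,p.round(4),'unit',(d@[np.cos(a),np.sin(a)]).round(4),(d@[-np.sin(a),np.cos(a)]).round(4))
for x,y in((371,203),(393,203),(371,345),(396,345)): q('h',x,y,.112)
q('lip back',176,230,.074);q('lip',173,168,.074);q('lip',180,330,.074);q('keeper front',568,230,.077);q('kf',572,120,.077);q('kf',558,375,.077)
for x,y in((230,130),(530,130),(238,355),(524,355)): q('cass',x,y,.062)
for x,y in((22,24),(744,24),(68,430),(696,430)): q('unit',x,y,.05)
q('guide+',395,120,.066);q('guide-',395,360,.066)
E
```

```text
h [ 0.5681 -0.1343  0.112 ] unit -0.0052 0.0263
h [ 0.5759 -0.136   0.112 ] unit 0.0028 0.0263
h [ 0.5576 -0.188   0.112 ] unit -0.0048 -0.0284
h [ 0.5671 -0.19    0.112 ] unit 0.0048 -0.0284
lip back [ 0.4864 -0.135   0.074 ] unit -0.0852 0.0095
lip [ 0.4918 -0.11    0.074 ] unit -0.0848 0.0352
lip [ 0.4766 -0.1779  0.074 ] unit -0.0863 -0.0344
keeper front [ 0.6459 -0.1673  0.077 ] unit 0.0776 0.0094
kf [ 0.6529 -0.1235  0.077 ] unit 0.0757 0.0537
kf [ 0.6339 -0.2303  0.077 ] unit 0.0783 -0.0547
cass [ 0.5165 -0.1004  0.062 ] unit -0.0625 0.0494
cass [ 0.6392 -0.1257  0.062 ] unit 0.0628 0.0489
cass [ 0.496 -0.198  0.062] unit -0.0633 -0.0503
cass [ 0.6231 -0.2242  0.062 ] unit 0.0665 -0.0508
unit [ 0.4398 -0.0408  0.05  ] unit -0.1495 0.0927
unit [ 0.7356 -0.1018  0.05  ] unit 0.1526 0.0914
unit [ 0.4031 -0.223   0.05  ] unit -0.1494 -0.0931
unit [ 0.7019 -0.2843  0.05  ] unit 0.1556 -0.0942
guide+ [ 0.5845 -0.1101  0.066 ] unit 0.0061 0.0534
guide- [ 0.5654 -0.2132  0.066 ] unit 0.0077 -0.0515
```

```bash
python3 - <<'E'
from g import *
s=manip.sense();print(s['tcp_pos'],s['qvel'].round(3))
print(*rel([.567,-.162,.13],Rt(-11.4)));print(*rel([.567,-.162,.085],Rt(-11.4)))
E
```

```text
[ 0.55085963 -0.15746922  0.26815707] [ 0.052 -0.053  0.027  0.019  0.017  0.016]
[13.81   1.718  0.123] [-0.0031 -0.0003  0.0033]
[18.31   1.733  0.125] [-0.0031 -0.0003  0.0033]
```

Emit:
send_rows --increments '[[[5,1.7,0],[0,0,0],-1],[[9,1.7,0],[0,0,0],-1],[[12,1.7,0],[0,0,0],-1],[[13.8,1.7,0],[0,0,0],-1],[[13.8,1.7,0],[0,0,0],-1]]'

```text
time: 2.3
tcp_pos: [0.5655, -0.1563, 0.1284]
tool_rot: [-0.546, -0.451, 0.548, -0.446]
contact_force: [1.1, -0.2, -1.0]
width: 0.0853
```

Emit:
send_rows --increments '[[[0,0,0],[0,0,0],-1],[[0,0,0],[0,0,0],-1]]'

```text
time: 2.5
tcp_pos: [0.5682, -0.1579, 0.1346]
tool_rot: [0.547, 0.447, -0.546, 0.449]
contact_force: [0.2, 0.1, 0.1]
width: 0.0858
```

```bash
python3 - <<'E'
from g import *
s=manip.sense();print(s['tcp_pos'],s['qvel'].round(3))
print(*rel([.567,-.162,.085],Rt(-11.4)))
c=cam('wrist');save(c,'pics/w3.png')
E
```

```text
[ 0.56821127 -0.15792784  0.13457803] [-0.005  0.001 -0.006 -0.002 -0.004 -0.001]
[ 4.958 -0.056  0.421] [ 0.0017  0.0003 -0.0034]
```

View pics/w3.png

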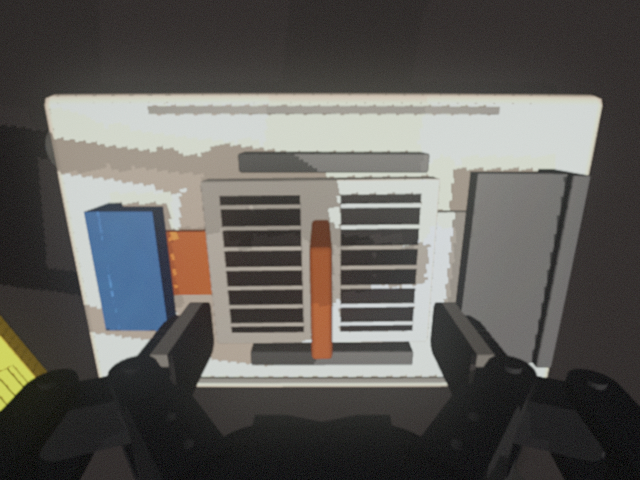

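The handle (u≈322) is centred between the pads. I go down and close.

Emit:
send_rows --increments '[[[2.0,0,0.4],[0,0,0],-1],[[4.0,0,0.4],[0,0,0],-1],[[4.9,0,0.4],[0,0,0],-1],[[4.9,0,0.4],[0,0,0],-1],[[4.9,0,0.4],[0,0,0],-1]]'

```text
time: 3.05
tcp_pos: [0.5671, -0.1623, 0.0844]
tool_rot: [0.547, 0.448, -0.547, 0.449]
contact_force: [-0.4, -0.2, 1.4]
width: 0.0856
```

Emit:
send_rows --increments '[[[0,0,0],[0,0,0],-1],[[0,0,0],[0,0,0],-1]]'

```text
time: 3.25
tcp_pos: [0.5672, -0.1623, 0.0845]
tool_rot: [0.547, 0.448, -0.547, 0.449]
contact_force: [-0.5, -0.7, 0.5]
width: 0.0859
```

```bash
python3 - <<'E'
from g import *
s=manip.sense();print(s['tcp_pos'],s['qvel'].round(3))
print(*rel([.567,-.162,.085],Rt(-11.4)))
c=cam('wrist');save(c,'pics/w4.png')
E
```

```text
[ 0.56723448 -0.16231861  0.08454218] [ 0.     0.004  0.006 -0.001  0.     0.002]
[-0.046 -0.029 -0.027] [ 0.001   0.0002 -0.0021]
```

View pics/w4.png

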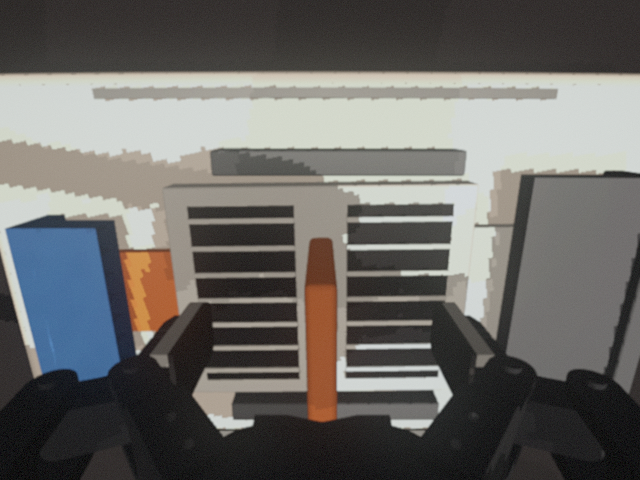

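The pads straddle the handle (u 305–337).

Emit:
send_rows --increments '[[[0,0,0],[0,0,0],1],[[0,0,0],[0,0,0],1],[[0,0,0],[0,0,0],1],[[0,0,0],[0,0,0],1],[[0,0,0],[0,0,0],1]]' --grip_force 50

```text
time: 3.8
tcp_pos: [0.5666, -0.1622, 0.0831]
tool_rot: [-0.547, -0.448, 0.547, -0.448]
contact_force: [-0.2, 0.3, -0.3]
width: 0.0121
```

Emit:
send_rows --increments '[[[0,0,0],[0,0,0],1],[[0,0,0],[0,0,0],1],[[0,0,0],[0,0,0],1]]'

```text
time: 4.1
tcp_pos: [0.5667, -0.1622, 0.0832]
tool_rot: [0.547, 0.448, -0.547, 0.448]
contact_force: [1.3, -0.7, 0.0]
width: 0.0094
```

```bash
cat > st.py <<'E'
from g import *
a=np.radians(-11.4);ux=np.array([np.cos(a),np.sin(a),0]);uy=np.array([-np.sin(a),np.cos(a),0])
U=np.array([.568,-.1612,0])
def st():
    s=manip.sense();f=s['contact_force'];t=s['ft_torque'];p=s['tcp_pos']-U
    print('t',round(s['time'],2),'unit xyz',(p@ux).round(5),(p@uy).round(5),s['tcp_pos'][2].round(5),'F',(f@ux).round(2),(f@uy).round(2),f[2].round(2),'M',(t@ux).round(3),(t@uy).round(3),t[2].round(3),'w',round(s['width'],4),'rv',(Rt(-11.4).inv()*R.from_quat(s['tool_rot'])).as_rotvec().round(4))
if __name__=='__main__': st()
E
python3 st.py
```

```text
t 4.1 unit xyz -0.00111 -0.00123 0.08318 F 1.37 -0.39 0.02 M -0.007 -0.029 0.022 w 0.0094 rv [-0.001  -0.0001  0.0001]
```

Emit:
send_rows --increments '[[[-0.2,0,0],[0,0,0],1],[[-0.2,0,0],[0,0,0],1],[[-0.2,0,0],[0,0,0],1],[[-0.2,0,0],[0,0,0],1]]'

```text
time: 4.5
tcp_pos: [0.5664, -0.1621, 0.0848]
tool_rot: [-0.547, -0.448, 0.547, -0.448]
contact_force: [-1.1, -0.5, -3.1]
width: 0.0095
```

```bash
python3 st.py
```

```text
t 4.5 unit xyz -0.00139 -0.00118 0.08476 F -0.95 -0.71 -3.1 M -0.042 0.056 0.037 w 0.0095 rv [-0.001   0.0001 -0.0008]
```

Emit:
send_rows --increments '[[[0,0.2,0],[0,0,0],1],[[0,0.4,0],[0,0,0],1],[[0,0.4,0],[0,0,0],1]]'

```text
time: 4.8
tcp_pos: [0.5708, -0.163, 0.0851]
tool_rot: [0.547, 0.448, -0.547, 0.448]
contact_force: [0.7, -0.7, -1.9]
width: 0.0096
```

```bash
python3 st.py
```

```text
t 4.8 unit xyz 0.00309 -0.0012 0.08512 F 0.79 -0.53 -1.86 M -0.015 0.024 -0.01 w 0.0096 rv [-0.001   0.      0.0001]
```

Emit:
send_rows --increments '[[[0,0.05,0],[0,0,0],1],[[0,0.1,0],[0,0,0],1],[[0,0.1,0],[0,0,0],1]]'

```text
time: 5.1
tcp_pos: [0.5716, -0.1632, 0.0851]
tool_rot: [-0.547, -0.448, 0.547, -0.448]
contact_force: [0.2, 0.6, -3.0]
width: 0.0092
```

```bash
python3 st.py
```

```text
t 5.1 unit xyz 0.00387 -0.00122 0.08514 F 0.08 0.66 -3.03 M -0.037 -0.026 0.012 w 0.0092 rv [-0.001  0.    -0.   ]
```

Emit:
send_rows --increments '[[[0,0.07,0],[0,0,0],1],[[0,0.07,0],[0,0,0],1]]'

```text
time: 5.3
tcp_pos: [0.5723, -0.1633, 0.0852]
tool_rot: [0.547, 0.448, -0.547, 0.448]
contact_force: [0.7, -0.2, -3.0]
width: 0.0095
```

Emit:
send_rows --increments '[[[0,0.0,0],[0,0,0],1]]'

```text
time: 5.4
tcp_pos: [0.5722, -0.1633, 0.0852]
tool_rot: [-0.547, -0.448, 0.547, -0.448]
contact_force: [0.0, 0.5, -3.3]
width: 0.0097
```

Emit:
send_rows --increments '[[[0,0.07,0],[0,0,0],1],[[0,0.07,0],[0,0,0],1]]'

```text
time: 5.6
tcp_pos: [0.573, -0.1634, 0.0852]
tool_rot: [0.547, 0.448, -0.547, 0.448]
contact_force: [-0.2, -0.4, -3.3]
width: 0.0094
```

Emit:
send_rows --increments '[[[0,0.0,0],[0,0,0],1]]'

```text
time: 5.7
tcp_pos: [0.5729, -0.1634, 0.0852]
tool_rot: [-0.547, -0.448, 0.547, -0.448]
contact_force: [-0.1, -0.4, -2.2]
width: 0.0094
```

Emit:
send_rows --increments '[[[0,0.07,0],[0,0,0],1],[[0,0.07,0],[0,0,0],1],[[0,0.07,0],[0,0,0],1]]'

```text
time: 6.0
tcp_pos: [0.5736, -0.1636, 0.0851]
tool_rot: [-0.547, -0.448, 0.547, -0.448]
contact_force: [0.3, 0.0, -2.8]
width: 0.009
```

Emit:
send_rows --increments '[[[0,0.07,0],[0,0,0],1],[[0,0.07,0],[0,0,0],1],[[0,0.07,0],[0,0,0],1]]'

```text
time: 6.3
tcp_pos: [0.574, -0.1636, 0.0851]
tool_rot: [-0.547, -0.448, 0.547, -0.448]
contact_force: [-1.8, 1.5, -2.3]
width: 0.0096
```

Emit:
send_rows --increments '[[[0,0.0,0],[0,0,0],1]]'

```text
time: 6.4
tcp_pos: [0.574, -0.1636, 0.0851]
tool_rot: [-0.547, -0.448, 0.547, -0.448]
contact_force: [-2.6, 0.5, -1.4]
width: 0.0095
```

Emit:
send_rows --increments '[[[0,0.0,0],[0,0,0],1]]'

```text
time: 6.5
tcp_pos: [0.574, -0.1636, 0.085]
tool_rot: [-0.547, -0.448, 0.547, -0.448]
contact_force: [-2.5, 0.6, -2.3]
width: 0.0093
```

```bash
python3 st.py
```

```text
t 6.5 unit xyz 0.0064 -0.00119 0.08505 F -2.57 0.11 -2.31 M 0.04 0.441 -0.058 w 0.0093 rv [-0.001   0.0001 -0.0006]
```

Emit:
send_rows --increments '[[[0,0.05,0],[0,0,0],1],[[0,0.05,0],[0,0,0],1],[[0,0.05,0],[0,0,0],1]]'

```text
time: 6.8
tcp_pos: [0.5745, -0.1637, 0.0851]
tool_rot: [-0.547, -0.448, 0.547, -0.448]
contact_force: [-4.2, 1.9, -1.7]
width: 0.0094
```

```bash
python3 st.py
```

```text
t 6.8 unit xyz 0.0069 -0.00119 0.08507 F -4.49 1.0 -1.65 M 0.025 0.576 -0.038 w 0.0094 rv [-0.001   0.0001 -0.0007]
```

Emit:
send_rows --increments '[[[-0.16,0.045,0],[0,0,-0.015],1],[[-0.32,0.095,0],[0,0,-0.03],1],[[-0.48,0.145,0],[0,0,-0.045],1],[[-0.64,0.2,0],[0,0,-0.06],1],[[-0.64,0.2,0],[0,0,-0.06],1]]'

```text
time: 7.3
tcp_pos: [0.5769, -0.1642, 0.0915]
tool_rot: [-0.533, -0.465, 0.56, -0.431]
contact_force: [-4.9, 1.5, -2.7]
width: 0.0091
```

```bash
cat >> st.py <<'E'
    s=manip.sense();M=R.from_quat(s['tool_rot'])
    X0=np.array([.0069,-.00119,.08507]);p=s['tcp_pos']-U;rv=(M*Rt(-11.4).inv()).as_rotvec();th=rv@uy
    # tail and toe from TCP, assuming rigid grasp
    F=lambda x,z: (p+R.from_rotvec(uy*th).apply(ux*x+np.array([0,0,z])))
    for n,x in(('tail',.107),('toe',-.093)):
        q=F(x,-.0332);print(n,(q@ux).round(4),q[2].round(4),end=' ')
    print('th',th.round(4))
E
python3 st.py
```

```text
File "st.py", line 8
    s=manip.sense();M=R.from_quat(s['tool_rot'])
IndentationError: unexpected indent
```

```bash
sed -i "s/^if __name__.*/if 1:\n    st()/" st.py; python3 st.py
python3 - <<'E'
from g import *
# next rows from th=.06 to .18 in tool axes at .06
def pos(t): return np.array([-.107*np.cos(t)+.0332*np.sin(t)-.0005*t/.18, .107*np.sin(t)+.0332*np.cos(t)])
t0=.06
for t in (.075,.09,.105,.12,.135,.15,.165,.18):
    d=(pos(t)-pos(t0))*100
    # tool y at t0 = (cos,-sin) ; tool x=-(sin,cos)
    print(t,(-(d@[np.sin(t0),np.cos(t0)])).round(3),(d@[np.cos(t0),-np.sin(t0)]).round(3))
E
```

```text
t 7.3 unit xyz 0.00927 -0.00118 0.09146 F -5.14 0.54 -2.71 M 0.073 0.887 -0.006 w 0.0091 rv [-0.0011  0.     -0.0615]
tail 0.114 0.0518 toe -0.0856 0.064 th 0.0615
0.075 -0.16 0.047
0.09 -0.319 0.096
0.105 -0.477 0.148
0.12 -0.635 0.202
0.135 -0.791 0.258
0.15 -0.947 0.317
0.165 -1.101 0.378
0.18 -1.255 0.441
```

Emit:
send_rows --increments '[[[-0.16,0.045,0],[0,0,-0.015],1],[[-0.32,0.09,0],[0,0,-0.03],1],[[-0.48,0.14,0],[0,0,-0.045],1],[[-0.64,0.19,0],[0,0,-0.06],1],[[-0.64,0.19,0],[0,0,-0.06],1]]'

```text
time: 7.8
tcp_pos: [0.5791, -0.1647, 0.0978]
tool_rot: [-0.519, -0.48, 0.573, -0.414]
contact_force: [-5.2, 0.7, -2.0]
width: 0.0092
```

```bash
python3 st.py; python3 - <<'E'
from h import *
c=cam('side');a=c['pixels'][215:325,295:465];cv2.imwrite('pics/s5.png',cv2.cvtColor(cv2.resize(a,None,fx=4.5,fy=4.5,interpolation=2),4))
E
```

```text
t 7.8 unit xyz 0.01159 -0.0012 0.09777 F -5.2 -0.32 -2.0 M 0.031 0.824 0.025 w 0.0092 rv [-0.001 -0.    -0.121]
tail 0.1138 0.0519 toe -0.0847 0.076 th 0.121
```

View pics/s5.png

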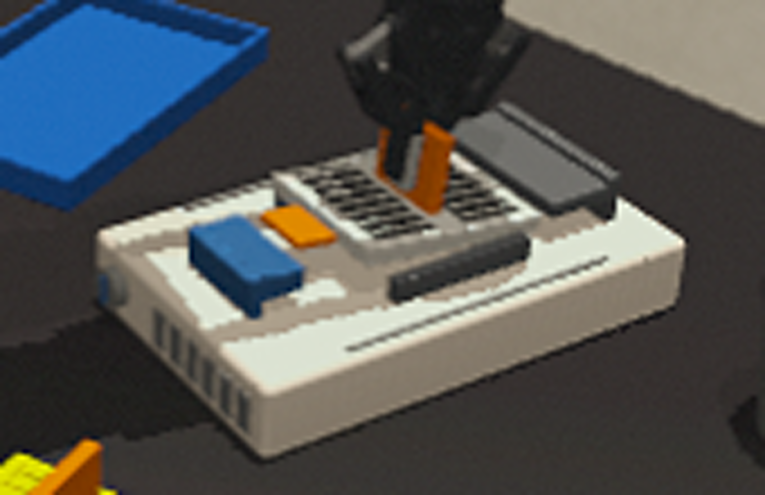

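The side view shows the front end tilted up. The toe (297,226) is rising behind the lip (245,265) and the tongue is still under the keeper. I carry on.

Emit:
send_rows --increments '[[[-0.16,0.045,0],[0,0,-0.015],1],[[-0.32,0.09,0],[0,0,-0.03],1],[[-0.48,0.135,0],[0,0,-0.045],1],[[-0.64,0.18,0],[0,0,-0.06],1],[[-0.64,0.18,0],[0,0,-0.06],1]]'

```text
time: 8.35
tcp_pos: [0.5817, -0.1652, 0.1039]
tool_rot: [-0.504, -0.496, 0.585, -0.397]
contact_force: [-5.2, 1.5, -3.0]
width: 0.0091
```

Emit:
send_rows --increments '[[[0,0,0],[0,0,0],1],[[0,0,0],[0,0,0],1]]'

```text
time: 8.55
tcp_pos: [0.5814, -0.1651, 0.1038]
tool_rot: [-0.504, -0.496, 0.585, -0.397]
contact_force: [-4.3, 0.4, -3.9]
width: 0.0095
```

```bash
python3 st.py; python3 - <<'E'
from h import *
c=cam('side');a=c['pixels'][215:325,295:465];cv2.imwrite('pics/s6.png',cv2.cvtColor(cv2.resize(a,None,fx=4.5,fy=4.5,interpolation=2),4))
E
```

```text
t 8.55 unit xyz 0.01394 -0.0012 0.10383 F -4.32 -0.51 -3.95 M 0.018 0.768 -0.018 w 0.0095 rv [-9.000e-04 -1.000e-04 -1.802e-01]
tail 0.1133 0.052 toe -0.0835 0.0878 th 0.1802
```

View pics/s6.png

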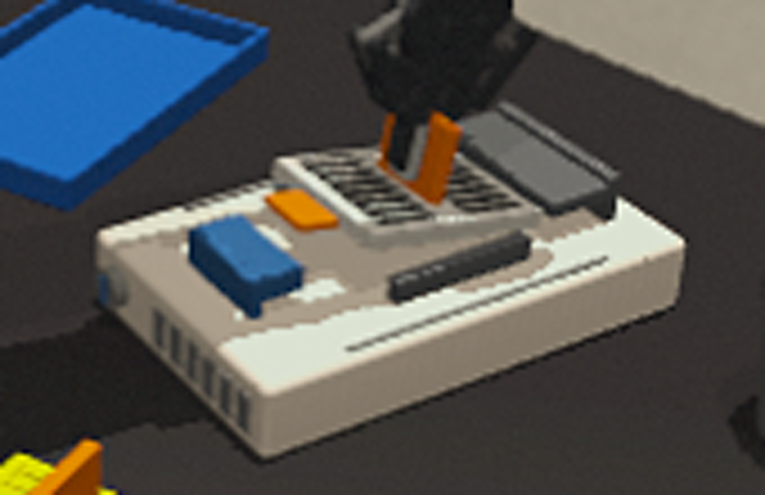

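Toe height works out at 0.088, above the lip, with the tilt at 0.18 rad. I draw it out along its own axis.

Emit:
send_rows --increments '[[[0,-0.3,0],[0,0,0],1],[[0,-0.8,0],[0,0,0],1],[[0,-1.4,0],[0,0,0],1],[[0,-2.0,0],[0,0,0],1],[[0,-2.0,0],[0,0,0],1]]'

```text
time: 9.1
tcp_pos: [0.5618, -0.1612, 0.1083]
tool_rot: [-0.505, -0.495, 0.585, -0.398]
contact_force: [0.7, 0.1, -2.7]
width: 0.0094
```

```bash
python3 st.py
```

```text
t 9.1 unit xyz -0.00605 -0.00126 0.10832 F 0.65 0.21 -2.7 M 0.002 -0.116 -0.023 w 0.0094 rv [-0.0009 -0.0003 -0.1787]
tail 0.0933 0.0566 toe -0.1035 0.0922 th 0.1787
```

Emit:
send_rows --increments '[[[0,-0.6,0],[0,0,0],1],[[0,-1.4,0],[0,0,0],1],[[0,-2.2,0],[0,0,0],1],[[0,-3.0,0],[0,0,0],1],[[0,-3.0,0],[0,0,0],1]]'

```text
time: 9.6
tcp_pos: [0.5324, -0.1553, 0.1135]
tool_rot: [-0.505, -0.495, 0.585, -0.397]
contact_force: [-0.3, 0.0, -1.6]
width: 0.0094
```

```bash
python3 st.py; python3 - <<'E'
from h import *
c=cam('side');a=c['pixels'][215:325,295:465];cv2.imwrite('pics/s7.png',cv2.cvtColor(cv2.resize(a,None,fx=4.5,fy=4.5,interpolation=2),4))
E
```

```text
t 9.6 unit xyz -0.03601 -0.00127 0.11345 F -0.33 -0.05 -1.59 M -0.032 -0.132 0.01 w 0.0094 rv [-0.0008 -0.0002 -0.1797]
tail 0.0633 0.0617 toe -0.1335 0.0974 th 0.1797
```

View pics/s7.png

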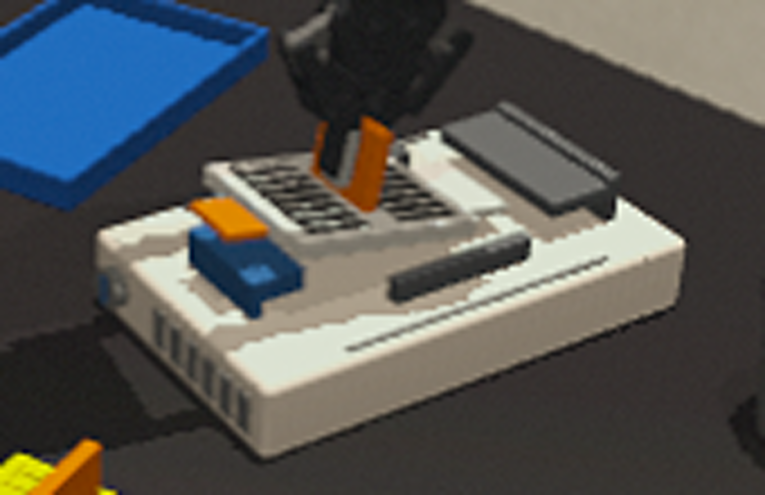

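The tongue (480,190) is clear of the keeper. I lift straight up.

Emit:
send_rows --increments '[[[-1.2,-0.22,0],[0,0,0],1],[[-3.0,-0.54,0],[0,0,0],1],[[-5.0,-0.9,0],[0,0,0],1],[[-7.0,-1.26,0],[0,0,0],1],[[-8.0,-1.43,0],[0,0,0],1]]'

```text
time: 10.15
tcp_pos: [0.5343, -0.1558, 0.1973]
tool_rot: [-0.505, -0.494, 0.584, -0.398]
contact_force: [-0.9, -0.5, -3.2]
width: 0.0093
```

Emit:
send_rows --increments '[[[0,0,0],[0,0,0.09],1],[[0,0,0],[0,0,0.18],1],[[0,0,0],[0,0,0.18],1]]'

```text
time: 10.45
tcp_pos: [0.5325, -0.1553, 0.1948]
tool_rot: [0.547, 0.448, -0.547, 0.449]
contact_force: [-0.1, 0.1, -3.2]
width: 0.009
```

```bash
python3 st.py; python3 - <<'E'
from g import *
print(*rel([.595,.167,.19],Rt(15.6)),*rel([.595,.167,.19],Rt(15.6,1)))
E
```

```text
t 10.45 unit xyz -0.03601 -0.0012 0.19475 F -0.15 0.07 -3.19 M 0.022 0.074 0.058 w 0.009 rv [-0.0008 -0.0001  0.0015]
tail 0.071 0.1617 toe -0.129 0.1614 th -0.0015
[  0.473  -0.214 -32.826] [-4.705e-01  4.000e-04 -1.500e-03] [  0.473  -0.214 -32.826] [ 2.6711e+00 -2.0000e-03 -6.0000e-04]
```

Emit:
send_rows --increments '[[[0.1,-0.05,-2],[-0.03,0,0],1],[[0.1,-0.1,-6],[-0.1,0,0],1],[[0.2,-0.2,-10],[-0.17,0,0],1],[[0.3,-0.2,-14],[-0.24,0,0],1],[[0.3,-0.2,-18],[-0.31,0,0],1]]'

```text
time: 10.95
tcp_pos: [0.567, 0.0228, 0.191]
tool_rot: [0.47, 0.528, -0.471, 0.527]
contact_force: [1.1, -0.3, -2.2]
width: 0.0094
```

```bash
python3 - <<'E'
from g import *
b=np.radians(15.6);p=np.array([.5955,.167,.15])-.006*np.array([np.cos(b),np.sin(b),0])
print(*rel(p,Rt(15.6)),manip.sense()['tcp_pos'])
E
```

```text
[  4.086   3.893 -13.903] [-0.1577 -0.0002  0.0026] [0.56704037 0.02282623 0.19096048]
```

Emit:
send_rows --increments '[[[0,1.2,-4],[-0.05,0,0],1],[[0,2.4,-8],[-0.1,0,0],1],[[1,3.4,-11.5],[-0.14,0,0],1],[[3,3.9,-13.9],[-0.158,0,0.001],1],[[4,3.9,-13.9],[-0.158,0,0.002],1]]'

```text
time: 11.45
tcp_pos: [0.5894, 0.1672, 0.1486]
tool_rot: [0.426, 0.565, -0.427, 0.563]
contact_force: [0.1, 0.9, -2.5]
width: 0.0095
```

Emit:
send_rows --increments '[[[0,0,0],[0,0,0],1],[[0,0,0],[0,0,0],1],[[0,0,0],[0,0,0],1]]'

```text
time: 11.75
tcp_pos: [0.5907, 0.1628, 0.1525]
tool_rot: [0.429, 0.562, -0.428, 0.563]
contact_force: [1.0, 0.4, -2.5]
width: 0.0097
```

```bash
python3 - <<'E'
from g import *
b=np.radians(15.6);p=np.array([.5955,.167,.06])-.006*np.array([np.cos(b),np.sin(b),0])
print(*rel(p,Rt(15.6)),manip.sense()['tcp_pos'])
c=cam('scene');a=c['pixels'][200:450,240:560];cv2.imwrite('pics/c8.png',cv2.cvtColor(cv2.resize(a,None,fx=2.4,fy=2.4,interpolation=2),4))
c=cam('side');a=c['pixels'][120:300,220:460];cv2.imwrite('pics/s8.png',cv2.cvtColor(cv2.resize(a,None,fx=3,fy=3,interpolation=2),4))
E
```

```text
[ 9.248 -0.059 -0.283] [-0.0039  0.0006 -0.0033] [0.59073675 0.16278595 0.15248449]
```

View pics/c8.png

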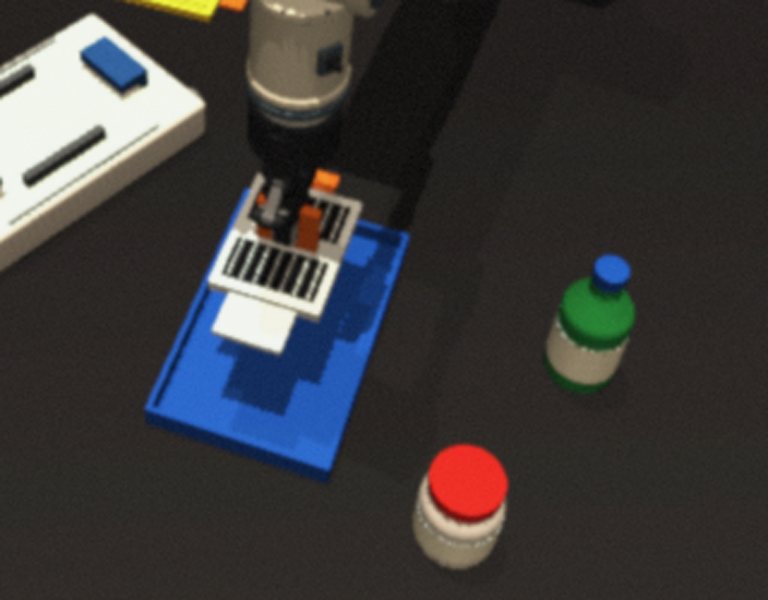

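View pics/s8.png

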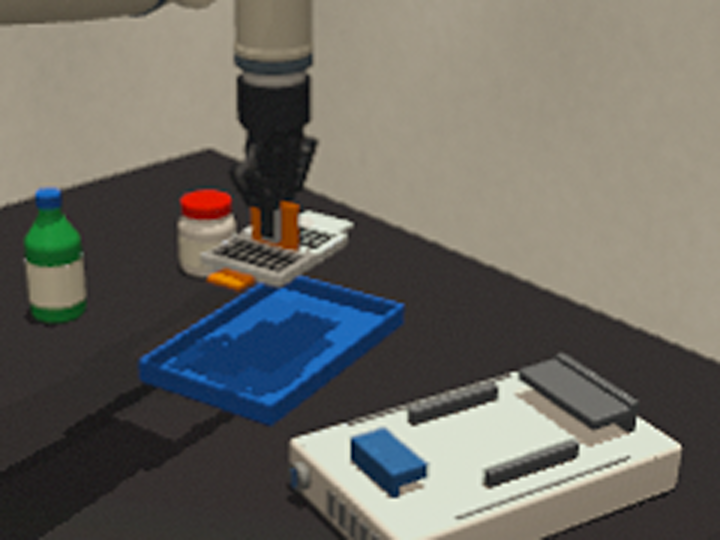

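The filter is level in the grip (scene crop (285,250)) over the tray, and the jar and bottle are untouched. I lower it.

Emit:
send_rows --increments '[[[2,-0.05,-0.3],[-0.004,0,-0.003],1],[[5,-0.05,-0.3],[-0.004,0,-0.003],1],[[7.5,-0.05,-0.3],[-0.004,0,-0.003],1],[[9.2,-0.05,-0.3],[-0.004,0,-0.003],1],[[10,-0.05,-0.3],[-0.004,0,-0.003],1]]'

```text
time: 12.35
tcp_pos: [0.5884, 0.1661, 0.0496]
tool_rot: [0.426, 0.564, -0.428, 0.563]
contact_force: [-0.7, -0.0, -2.8]
width: 0.009
```

Emit:
send_rows --increments '[[[0,0,0],[0,0,0],1],[[0,0,0],[0,0,0],1],[[0,0,0],[0,0,0],1]]'

```text
time: 12.65
tcp_pos: [0.5901, 0.1669, 0.0532]
tool_rot: [0.428, 0.563, -0.427, 0.564]
contact_force: [-0.3, -0.1, -2.2]
width: 0.0096
```

```bash
python3 - <<'E'
from g import *
b=np.radians(15.6);p=np.array([.5955,.167,.038])-.006*np.array([np.cos(b),np.sin(b),0])
print(*rel(p,Rt(15.6)),manip.sense()['tcp_pos'],manip.sense()['contact_force'])
E
```

```text
[ 1.516 -0.077  0.132] [ 0.0017  0.0003 -0.002 ] [0.59007657 0.16685767 0.05316155] [-0.28987231 -0.06922903 -2.20492067]
```

Emit:
send_rows --increments '[[[0.4,0,0],[0,0,-0.002],1],[[0.8,0,0],[0,0,-0.002],1],[[1.1,0,0],[0,0,-0.002],1],[[1.2,0,0],[0,0,-0.002],1],[[1.2,0,0],[0,0,-0.002],1]]'

```text
time: 13.15
tcp_pos: [0.5889, 0.1666, 0.0389]
tool_rot: [0.426, 0.564, -0.428, 0.563]
contact_force: [-0.4, 0.0, -2.6]
width: 0.0096
```

Emit:
send_rows --increments '[[[0.05,0,0],[0,0,0],1],[[0.1,0,0],[0,0,0],1],[[0.1,0,0],[0,0,0],1]]'

```text
time: 13.45
tcp_pos: [0.5892, 0.1667, 0.0384]
tool_rot: [0.426, 0.564, -0.428, 0.563]
contact_force: [-0.1, 0.4, -1.6]
width: 0.0096
```

Emit:
send_rows --increments '[[[0.05,0,0],[0,0,0],1],[[0.1,0,0],[0,0,0],1],[[0.1,0,0],[0,0,0],1]]'

```text
time: 13.75
tcp_pos: [0.5893, 0.1667, 0.0382]
tool_rot: [0.426, 0.564, -0.428, 0.563]
contact_force: [-3.9, -1.1, 4.5]
width: 0.0092
```

It is seated (Fz changed from -2.6 to +4.5 N). I release it gently.

Emit:
send_rows --increments '[[[0,0,0],[0,0,0],0.6],[[0,0,0],[0,0,0],0.3],[[0,0,0],[0,0,0],0],[[0,0,0],[0,0,0],-0.5],[[0,0,0],[0,0,0],-0.5]]' --grip_force 20

```text
time: 14.25
tcp_pos: [0.589, 0.1666, 0.037]
tool_rot: [0.426, 0.564, -0.428, 0.563]
contact_force: [-0.9, -0.3, -0.2]
width: 0.0639
```

Emit:
send_rows --increments '[[[0,0,0],[0,0,0],-0.5],[[-1,0,0],[0,0,0],-0.5],[[-3,0,0],[0,0,0],-0.5],[[-7,0,0],[0,0,0],-0.5],[[-11,0,0],[0,0,0],-0.5]]'

```text
time: 14.75
tcp_pos: [0.5888, 0.1666, 0.1483]
tool_rot: [0.426, 0.565, -0.428, 0.563]
contact_force: [0.5, -0.6, -0.5]
width: 0.0644
```

Emit:
send_rows --increments '[[[-4,0,2],[0,0,0],-0.5],[[-4,0,6],[0,0,0],-0.5],[[-4,0,8],[0,0,0],-0.5],[[-4,0,8],[0,0,0],-0.5],[[-4,0,8],[0,0,0],-0.5]]'

```text
time: 15.25
tcp_pos: [0.6111, 0.0898, 0.1876]
tool_rot: [0.427, 0.564, -0.428, 0.563]
contact_force: [0.9, -0.7, 0.3]
width: 0.0637
```

```bash
python3 - <<'E'
from g import *
print(manip.sense()['tcp_pos'],manip.sense()['width'],manip.sense()['contact_force'].round(1))
c=cam('scene');P=cloud(c);a=c['pixels'][200:450,240:560];cv2.imwrite('pics/c9.png',cv2.cvtColor(cv2.resize(a,None,fx=2.4,fy=2.4,interpolation=2),4))
hsv=cv2.cvtColor(c['pixels'],cv2.COLOR_RGB2HSV)
b=np.radians(15.6);q=P-np.array([.5955,.167,0]);X=q[...,0]*np.cos(b)+q[...,1]*np.sin(b);Y=-q[...,0]*np.sin(b)+q[...,1]*np.cos(b)
m=(abs(X)<.11)&(abs(Y)<.07)&(hsv[...,1]<90)&(hsv[...,2]>110)&(P[...,2]<.05)
p=P[m];k=(abs(X[m]+.006)<.062)
A=np.c_[p[k][:,:2],np.ones(k.sum())];w=np.linalg.lstsq(A,p[k][:,2],rcond=None)[0];print('slopes',w[:2],'z med top',np.median(p[k][:,2]),'X',np.percentile(X[m],[1,99]),'Y',np.percentile(Y[m],[1,99]))
c=cam('side');a=c['pixels'][120:300,220:460];cv2.imwrite('pics/s9.png',cv2.cvtColor(cv2.resize(a,None,fx=3,fy=3,interpolation=2),4))
E
```

```text
[0.61106829 0.08975347 0.18763221] 0.06367882395752426 [ 0.9 -0.7  0.3]
slopes [0.00195181 0.00270203] z med top 0.018436882105627217 X [-0.07957106  0.10130057] Y [-0.05159011  0.04996854]
```

View pics/c9.png

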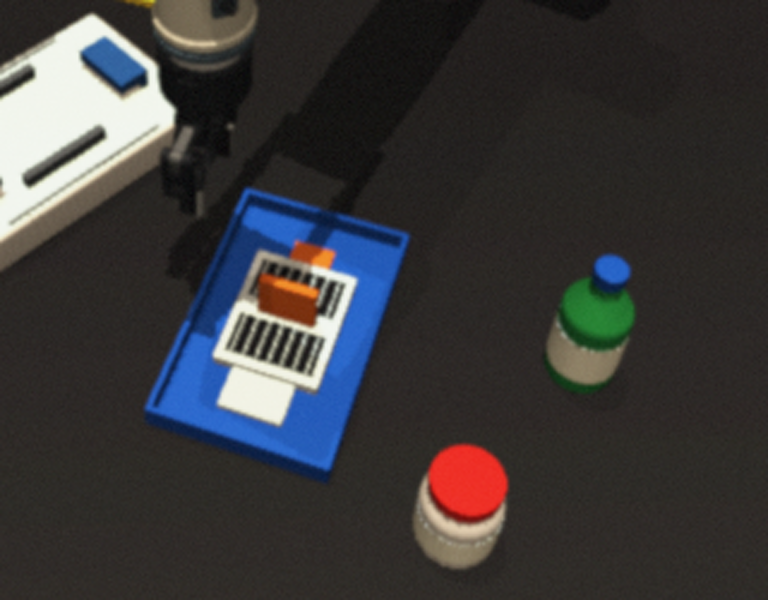

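View pics/s9.png

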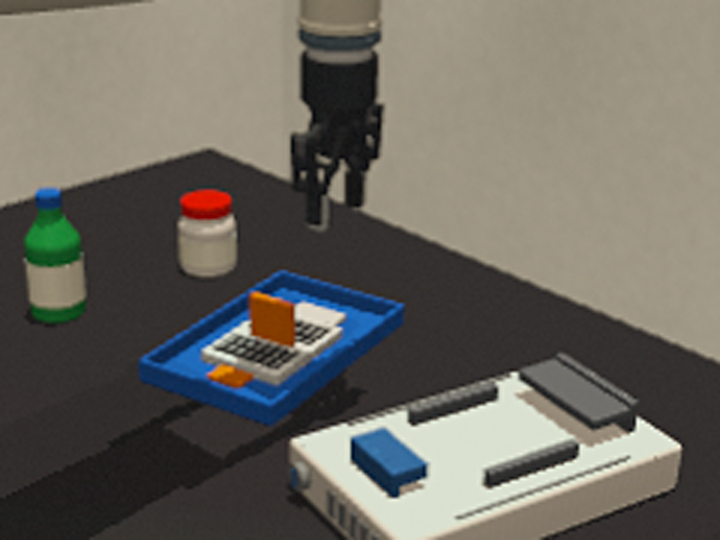

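The filter lies flat and centred in the tray, handle up (scene crop (285,320), side crop (272,335)), and the gripper is clear of it.

```bash
python3 -c "
from bench import manip
print(manip.sense()['qvel'].round(3));print(manip.finish_job())"
```

```text
[ 0.006  0.003  0.002 -0.003 -0.001 -0.004]
the job is handed in; nothing more can be done
None
```

The filter is out of the dehumidifier and lying flat in the blue tray, handle up, and the job is handed in. The hand-in gave no verdict, so this rests on my own checks.

- **Removal:** I gripped the handle and eased the filter back about 8 mm until the stop answered: 2.6 N at touch, 4.5 N after another 0.5 mm. I then tilted it 0.18 rad about its tongue. The wrist force along the stop was about 5 N in every reading. The toe came to about 0.088 m, above the 0.0755 m needed, with the tongue still under the keeper. I drew it out along its tilted axis, lifted and levelled it, and set it in the tray with about 4.5 N net upward force on the wrist.
- **Final checks:** The measured tilt is about 0.003 rad. The underside is at about 6 mm, within roughly 1.5 mm of the tray floor. The filter's centre is about 6 mm from the tray's centre. The gripper is open and clear, and in the last pictures the bottle and jar look untouched. I did not look at the pot again; the arm stayed well away from it. The simulated time was about 15 s of the 61 s allowed.
- **Disagreements:** Estimates of the stop's position from the lip and from the keeper differed by about 3 mm. Feeling for the stop settled it. No check failed.

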